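# Check-weigh a cable clamp on a spring scale

### The arm

A 7-joint arm with a two-finger parallel gripper is mounted at the origin on a cart in front of the work surface, level with it; the furniture and walls round the work are solid. World frame = base frame: x ahead of the robot, y to its left, z up, the work surface at z = 0. Lengths are in m, angles in rad, forces in N, time in s.
With the tool pointing down it reaches from about 0.425 to 0.95 m from the base axis. Payload 16.7 kg.
Tool frame: the origin (TCP) lies midway between the tips of the shut fingers; the grasp point (between the pads) lies 19 mm behind it; z points along the fingers, y is the line along which they close (so a half turn about z gives the same grasp; the last joint's range is limited). The gripper opens to 94 mm and grips with 3 to 60 N. Pads are 16 mm wide; open, the fingers measure 119 mm over their backs; the gripper's body (75 mm by 177 mm) begins 78 mm behind the grasp point.
Start: joints at [-1.419, 0.426, 0.074, 1.606, -0.034, 1.111, -0.067], TCP at [0.201, 0.644, 0.205] pointing down, gripper open.
Joint ranges: [-2.85, 2.85], [-0.5, 2.14], [-1.23, 1.37], [0.21, 2.46], [-1.02, 4.16], [0.16, 2.05], [-2.73, 2.73]. Speed limits (rad/s): [1.89, 1.89, 2.39, 2.39, 3.01, 3.01, 3.01].

### API

Orientations are given as a rotation vector (axis times angle).
In Python, from cell import manip gives the robot as it stands.
- The arm moves only by the tool arm_command, never from a script. Its argument "targets" is a list of rows, each a list of 5 numbers: the finger opening in mm, from 0 to 94, then the shift along the tool's x, y, z in units of 30 mm (1.0 is 30 mm), then the turn about the tool's z in units of 6 degrees (1.0 is 6 degrees). In form: [[grip, x, y, z, turn], ...]. A call has 1 to 10 rows; each row shifts and turns the commanded pose from where the row before left it, along the tool's axes as they then stand; what a row does not reach is not made up. A row lasts 1/10 s, in which the tool goes at most 50 mm and 8.59 degrees, less where a joint would pass 70% of its speed; a pose out of reach is approached as far as the arm can. A call is refused whole if a number of a shift passes 1 or a number of a turn 1, either way. A call with a gripper value outside its range is refused whole. The fingers move at their own pace and stop on an object; the grip force is fixed at half the most. Time passes only in rows, so rows that do not move let the fingers close. It gives the time, the measured TCP pose, the force, the opening and the grip force at its end, in the units of the state.
- manip.observe(): the state, without advancing time (a new reading comes with each control period).
- manip.grab_frame(name): name is "scene" or "side" or "wrist"; returns the picture (400x640x3 uint8, blue, green, red); there is no depth.
- manip.camera_model(name): a dict with "fx", "fy", "cx", "cy" (pixels), "R" (3x3) and "t" (3): a world point X has camera coordinates R X + t. Camera axes: x right, y down, z forward; pixel columns grow to the right and rows downward; lengths in m; the calibration is good to about 2 mm. A picture is of the moment at which its call begins: read the wrist's pose just before it. camera_model takes no time and is no camera call; for the wrist camera it gives the pose at the moment of the call.
- manip.close_job(): hands the job in; it is judged then, once.
Trained networks look in the newest picture that a camera, given by its name, has taken for a name from the list of things; names that differ only in an ending like _2 or _b are one class to them, and where a whole thing is asked for, a point or a joint stands for the part that bears it (a point fixed in the world has none). Each returns a list of dicts, best first, with "p" (0 to 1); they miss things now and then, are a little off and sometimes report something else, mostly with a low value. They report only what shows in the picture. A call takes as long as a camera call.
- manip.find_in(camera, name): "extent" ([left, top, right, bottom] in pixels, round what is visible of it).
The state is a dict: "t": time; "q": joint angles; "joint_vel": joint speeds; "effort": joint torques, N m; "eef_pos": TCP position; "tool_rot": TCP orientation; "wrist_force": force on the tool from outside, world axes, zero at the start; "ft_torque": the same for the moment, N m; "opening": opening from 0.0 (shut) to 1.0 (fully open); "gripper_force": force on a finger pad.
Only numpy, scipy, OpenCV 4.12 (cv2) and the standard library are available. Lean on these libraries where they do the work, as an engineer would, in place of code of your own. Each camera call takes 0.05 s, during which the arm holds its last target. There are 200 camera calls.

### The job

Weigh the eyed cable clamp: thread its eye onto the spring scale's hook so that it sits in the dip, ease the whole weight onto the spring before letting go so that the hook does not jerk or bob, and let it hang free until it has been quite still for a second. Then take hold of it again, ease it up off the hook without letting the hook snap back or overloading it, and stand it gently upright in the shallow steel tray. Leave the other things on the bench alone.

Things in the scene. Friction and masses are not known exactly. Their poses are not given: they have to be found in the camera images.
- hanger: Bare metal cable clamp, upright, 60x46x119 mm, 0.2 to 0.65 kg (unknown: feel it). Origin: centre of underside, z up. Block 60 (x) x 46 (y) mm, 35 high with bolts; above it a closed teardrop eye of 8 mm bar in the yz plane, threaded along x (either way round): window 30 mm wide in y from z=35 to 60, narrowing to a point at z=76.
- hanger_eye (a point): Point in the top of the clamp's eye where the hook's centre line lies when the clamp hangs: 71 mm above the clamp's underside; axes as the clamp's.
- hanger_lug (a point): Grip point in the square lug on top of the eye, 108 mm above the clamp's underside; axes as the clamp's. The lug is 14 (x) x 22 (y) mm, from z = 85 to 119 mm above the underside; grip it from above across its 22 mm, fingers closing along y.
- scale: Spring scale, grey, fixed to the bench: foot 140 (x) x 120 (y) x 12 mm; column 50x66 mm, 220 mm tall at its far end, front face 30 mm from the origin towards +x. Origin: on its underside, 50 mm behind the foot's front edge, z up. The hook arm sticks out of the column towards the scale's -x, roughly at the robot.
- hook_seat (a point): Centre line of the 8 mm round hook arm at the bottom of its dip: 85 mm in front of the column, 169 mm up when empty; moves with the hook; axes as the scale's. Behind the dip (+x, from 17 mm) the arm is 6 mm higher; in front it rises to a tip whose end is 25 mm ahead (-x) and 20 mm higher. The eye goes over the tip, along +x, then down.
- hook (a joint): Downward travel of the sprung hook, m: 0 empty (top), 0.065 end stop. 0.2 N starts it, then 120 N per m (0.4 kg settles near 0.031); lightly damped, so it bobs if let go out of balance. Faster than 0.06 m/s is a jerk (0.5 N out of balance at release can do it); over 0.062 travel, over 12 N from the clamp or 5 N from the robot overloads it.
- tray: Shallow square steel tray, fixed to the bench, 110 x 110 mm, floor 4 mm thick, walls 4 mm thick and 12 mm high. Origin: centre of its underside, z up.
- tape_black: Bystander: roll of black tape, diameter 58, 19 mm high. Origin: centre of its underside. Leave it alone.
- gland_nut: Bystander: pale cable gland nut, 27 x 31 x 27 mm. Origin: centre of its underside. Leave it alone.
- screwdriver: Bystander: screwdriver lying down, 22 x 162 x 21 mm. Origin: centre of its underside. Leave it alone.
- hex_keys: Bystander: folding hex key set, 30 x 95 x 22 mm. Origin: centre of its underside. Leave it alone.

How it is judged:
By the outcome, as a careful person would: the job done as asked, in the order asked, and still so for the second after the job is handed in, with the robot touching nothing.
It also fails if it takes over 72 s, if anything falls off the work surface, if the arm or the gripper's body presses on something with over 40 N, if the wrist force passes 120 N, or if a joint passes its speed limit or range.

## Working session

There is one attempt and no reset: what is moved stays moved. The work goes in short steps, Python scripts to look and compute and a tool call to move; the robot and the scene stay as the last step left them, time stands still between calls to the robot, and variables do not carry over. Pictures are saved under pics/ and viewed, at most 12 in all, crops included, and the job is handed in when it is done.

Besides the shell and the picture viewer there is one more tool, called after ">>>" by a JSON object that holds its "op" and its "data". arm_command: Moves the arm, as the interface text tells. Its arguments: {"type":"object","properties":{"targets":{"type":"array"}},"required":["targets"]}

```bash
mkdir -p pics; ls
python3 - <<'E'
from cell import manip
import cv2,numpy as np
s=manip.observe(); print({k:np.round(v,3).tolist() for k,v in s.items()})
for c in ("scene","side"):
    cv2.imwrite(f"pics/{c}0.png",manip.grab_frame(c))
    m=manip.camera_model(c); print(c,m)
    for n in ("hanger","scale","hook","tray","hanger_lug"):
        print(n,[(np.round(d["extent"]).tolist(),round(d["p"],2)) for d in manip.find_in(c,n)[:2]])
E
```

```text
pics
{'t': 0.0, 'q': [-1.419, 0.427, 0.074, 1.607, -0.034, 1.111, -0.067], 'joint_vel': [-0.001, -0.001, 0.0, 0.001, -0.002, 0.0, -0.001], 'effort': [-0.001, -93.583, 3.666, -45.42, -0.049, 0.02, 0.0], 'eef_pos': [0.201, 0.644, 0.205], 'tool_rot': [-0.472, -3.106, 0.002], 'wrist_force': [-0.041, 0.963, 0.282], 'ft_torque': [0.015, 0.026, 0.01], 'gripper_force': 0.0, 'opening': 1.0}
scene {'fx': 376.5658385642461, 'fy': 376.5658385642461, 'cx': 322.74448079086983, 'cy': 190.91191953433366, 'R': array([[ 0.56377965, -0.82589882,  0.00660567],
       [-0.39913836, -0.27944659, -0.87326867],
       [ 0.7230775 ,  0.48969453, -0.48719421]]), 't': array([-0.28333031,  0.33075083,  0.62064363])}
hanger [([196.0, 194.0, 222.0, 239.0], 0.93)]
scale [([364.0, 145.0, 422.0, 246.0], 0.83)]
hook [([386.0, 163.0, 406.0, 181.0], 0.46)]
tray [([355.0, 267.0, 415.0, 315.0], 0.69)]
hanger_lug [([196.0, 193.0, 227.0, 237.0], 0.6)]
side {'fx': 388.82710687969603, 'fy': 388.82710687969603, 'cx': 319.17238881709466, 'cy': 197.6385617101297, 'R': array([[-0.9989166 , -0.03988085,  0.023982  ],
       [-0.03778637,  0.39430119, -0.9182041 ],
       [ 0.02716263, -0.91811551, -0.39538095]]), 't': array([0.51244327, 0.14399967, 1.09095393])}
hanger [([370.0, 257.0, 400.0, 310.0], 0.97), ([273.0, 257.0, 288.0, 289.0], 0.69)]
scale [([249.0, 148.0, 306.0, 228.0], 0.81)]
hook [([267.0, 162.0, 268.0, 169.0], 0.42)]
tray [([330.0, 198.0, 375.0, 221.0], 0.59)]
hanger_lug [([367.0, 260.0, 398.0, 314.0], 0.83)]
```

Run:
```python
import cv2,numpy as np
a=cv2.imread("pics/scene0.png")[130:330,170:440]; b=cv2.imread("pics/side0.png")[130:330,220:440]
cv2.imwrite("pics/a1.png",cv2.resize(a,None,fx=2.95,fy=2.95,interpolation=cv2.INTER_CUBIC))
cv2.imwrite("pics/b1.png",cv2.resize(b,None,fx=3,fy=3,interpolation=cv2.INTER_CUBIC))
```

```text
(no output)
```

View pics/a1.png

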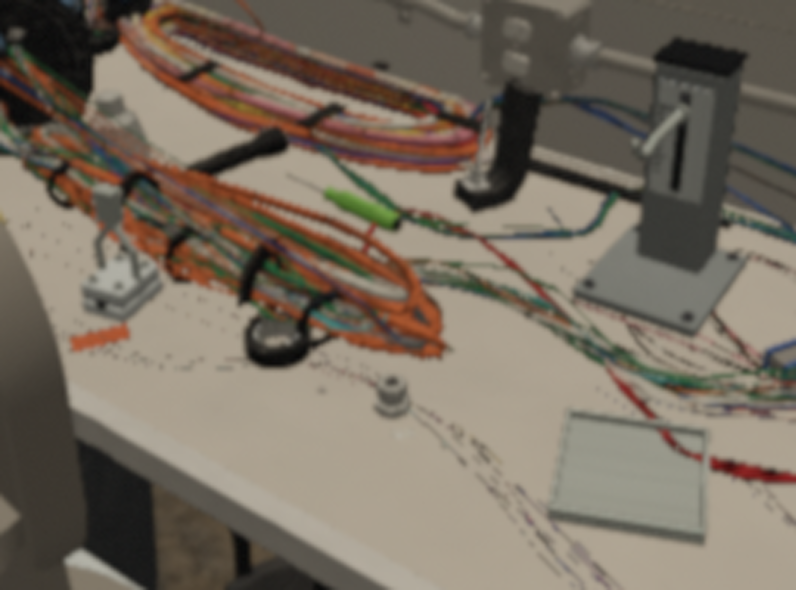

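View pics/b1.png

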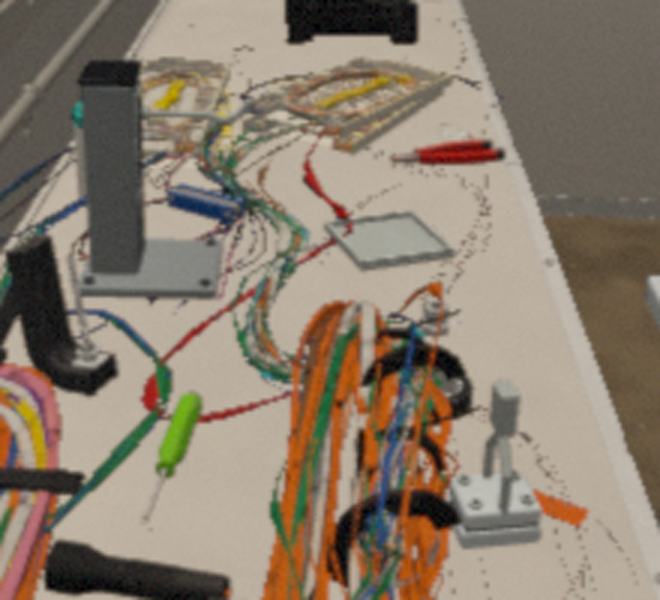

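Clamp block is at scene px ≈(211,229) with its lug top at ≈(206,193). The scale has its slot face toward the robot (hook ≈(396,172)). The tray is at ≈(384,290). The side view shows the eye edge-on, so the clamp's y is roughly world y. Next I fit the poses from both views.

```bash
cat > h.py <<'E'
import numpy as np
from scipy.optimize import least_squares
def proj(m,X):
    c=np.atleast_2d(X)@np.array(m["R"]).T+np.array(m["t"]); return np.c_[c[:,0]/c[:,2]*m["fx"]+m["cx"],c[:,1]/c[:,2]*m["fy"]+m["cy"]]
def place(p,L):
    c,s=np.cos(p[3]),np.sin(p[3]); L=np.atleast_2d(L)
    return np.c_[c*L[:,0]-s*L[:,1]+p[0],s*L[:,0]+c*L[:,1]+p[1],L[:,2]+p[2]]
def fit(obs,p0):  # obs: list of (cam model, local mm pts, pixels)
    f=lambda p:np.concatenate([(proj(m,place(p,np.array(L)/1000.))-np.array(P)).ravel() for m,L,P in obs])
    r=least_squares(f,p0,loss="soft_l1"); return r.x,np.round(f(r.x).reshape(-1,2),1)
E
python3 - <<'E'
from h import *
from cell import manip
A,B=manip.camera_model("scene"),manip.camera_model("side")
a=lambda P:np.array(P)/2.95+[170,130]
b=lambda P:np.array(P)/3+[220,130]
def show(n,o,p0):
    p,r=fit(o,p0); print(n,p.round(4),"deg",np.degrees(p[3]).round(1),r.tolist())
# clamp: corners of block top (a: left, front, right ; b)
show("clamp",[(A,[[0,0,119],[-30,23,35],[-30,-23,35],[30,-23,35]],a([[106,187],[83,290],[124,307],[160,272]])),
 (B,[[0,0,119],[30,-23,35],[-30,-23,35],[-30,23,35],[30,23,35],[30,23,0],[-30,23,0]],b([[505,383],[452,487],[528,478],[540,512],[460,528],[461,545],[540,538]]))],[.35,.3,0,0])
show("scale",[(A,[[-50,60,12],[-50,-60,12],[90,-60,12],[30,33,232],[30,-33,232]],a([[575,290],[695,330],[747,255],[653,50],[727,70]])),
 (B,[[90,60,12],[-50,60,12],[-50,-60,12]],b([[80,290],[215,290],[222,240]]))],[.7,-.2,0,0])
show("tray",[(A,[[55,55,12],[55,-55,12],[-55,-55,12],[-55,55,12]],a([[568,410],[707,430],[705,535],[552,513]])),
 (B,[[55,-55,12],[-55,-55,12],[-55,55,12],[55,55,12]],b([[405,213],[455,251],[362,265],[328,226]]))],[.5,-.2,0,0])
def tri(pa,pb):
    r=least_squares(lambda X:np.r_[(proj(A,X)-a([pa])).ravel(),(proj(B,X)-b([pb])).ravel()],[.6,0,.15]);return r.x.round(4),r.fun.round(1)
print("hook tip",tri((638,147),(250,104)),"coltop front-right?",tri((727,66),(135,62)))
print("lugtop",tri((106,187),(505,383)))
E
```

```text
clamp [ 0.3596  0.262  -0.009   0.1513] deg 8.7 [[0.0, 4.6], [-2.2, 0.8], [-2.2, -0.4], [0.5, -0.3], [0.1, 3.2], [-1.7, -4.4], [-0.9, -2.7], [1.3, -1.0], [0.6, -4.9], [-1.1, 2.6], [-0.4, 3.4]]
scale [ 0.6511 -0.1242 -0.0039  0.0639] deg 3.7 [[-1.7, 1.2], [0.3, 1.7], [-0.4, 1.4], [0.2, -1.1], [0.3, -2.5], [-1.6, -0.4], [0.4, 0.1], [-0.5, -0.2]]
tray [ 0.4379 -0.21   -0.0151  0.3678] deg 21.1 [[0.7, -0.1], [0.8, 0.6], [-0.2, 0.4], [-1.1, -1.5], [-31.9, 6.1], [-18.9, -10.1], [25.5, -1.5], [5.3, 15.8]]
hook tip (array([ 0.5713, -0.1299,  0.1869]), array([-0.4,  0.7, -0.6, -0.9])) coltop front-right? (array([ 0.6882, -0.1523,  0.2199]), array([-0.4,  1. , -0.6, -1.2]))
lugtop (array([0.3621, 0.2649, 0.1202]), array([-0.6,  0.4, -0.5, -0.3]))
```

```bash
cat >> h.py <<'E'
from scipy.spatial.transform import Rotation as Ro
def toolR(s): return Ro.from_rotvec(s["tool_rot"]).as_matrix()
def go(s,target,yaw_y):
    """shift in tool axes (units of 30mm) with present orientation, and turn units so tool y points at angle yaw_y (mod 180)"""
    R=toolR(s); d=R.T@(np.array(target)-s["eef_pos"])/.03
    cur=np.arctan2(R[1,1],R[0,1]); dy=(yaw_y-cur+np.pi/2)%np.pi-np.pi/2
    return d.round(2),(-np.degrees(dy)/6).round(2)
E
python3 - <<'E'
from h import *
from cell import manip
A,B=manip.camera_model("scene"),manip.camera_model("side")
a=lambda P:np.array(P)/2.95+[170,130]
b=lambda P:np.array(P)/3+[220,130]
def show(n,o,p0):
    p,r=fit(o,p0); print(n,p.round(4),"deg",np.degrees(p[3]).round(1),r.tolist())
show("scale",[(A,[[-50,60,12],[-50,-60,12],[90,-60,12],[30,33,220],[30,-33,220]],a([[575,290],[695,330],[747,255],[653,47],[727,67]])),
 (B,[[90,60,12],[-50,60,12],[-50,-60,12],[30,33,220],[80,33,220]],b([[80,290],[215,290],[222,240],[138,80],[80,80]]))],[.7,-.2,0,0])
show("tray",[(A,[[55,55,12],[55,-55,12],[-55,-55,12],[-55,55,12]],a([[568,410],[707,430],[705,535],[552,513]])),
 (B,[[55,55,12],[55,-55,12],[-55,-55,12],[-55,55,12]],b([[362,265],[328,226],[405,213],[455,251]]))],[.5,-.2,0,.6])
s=manip.observe(); R=toolR(s); m=manip.camera_model("wrist"); Rc,t=np.array(m["R"]),np.array(m["t"])
print("cam centre in tool",(R.T@(-Rc.T@t-s["eef_pos"])).round(3),"cam axes in tool",(Rc@R).round(2).tolist(),m["fx"],m["cx"],m["cy"])
print(go(s,[.36,.265,.25],np.radians(98.7)), go(s,[.36,.265,.32],np.radians(98.7)))
E
```

```text
scale [ 6.508e-01 -1.238e-01 -6.000e-04  6.900e-02] deg 4.0 [[-1.7, 0.3], [0.4, 0.6], [-0.5, 0.3], [-0.4, 3.1], [-0.4, 1.7], [-1.5, -1.2], [0.5, -0.8], [-0.5, -1.1], [-1.9, -0.6], [-0.3, -0.9]]
tray [ 0.4257 -0.2136 -0.0049  0.4081] deg 23.4 [[-1.3, 0.4], [-0.3, -0.0], [0.8, 0.8], [-1.3, 0.2], [-1.1, -0.3], [-2.9, -0.9], [0.6, -0.6], [-1.3, -0.3]]
cam centre in tool [ 0.074 -0.    -0.179] cam axes in tool [[-0.0, 1.0, -0.0], [-0.97, -0.0, -0.26], [-0.26, -0.0, 0.97]] 339.8943119159403 318.5061342337615 197.19886954707707
(array([ -8.83, -10.5 ,  -1.48]), np.float64(-4.33)) (array([ -8.83, -10.5 ,  -3.82]), np.float64(-4.33))
```

>>> {"op": "arm_command", "data": {"targets": [[94,-0.8,-1.0,-0.4,0],[94,-0.9,-1.0,-0.4,0],[94,-0.9,-1.0,-0.4,0],[94,-0.9,-1.0,-0.4,0],[94,-0.9,-1.0,-0.4,0],[94,-0.9,-1.0,-0.4,0],[94,-0.9,-1.0,-0.4,0],[94,-0.9,-1.0,-0.4,0],[94,-0.9,-1.0,-0.4,0],[94,-0.8,-1.0,-0.2,0]]}}

```text
t: 1.6
eef_pos: [0.3644, 0.278, 0.3206]
tool_rot: [0.473, 3.105, 0.002]
wrist_force: [0.5, 0.4, 0.3]
opening: 1.001
gripper_force: 0.0
```

>>> {"op": "arm_command", "data": {"targets": [[94,0,-0.4,0,-0.9],[94,0,0,0,-0.9],[94,0,0,0,-0.9],[94,0,0,0,-0.9],[94,0,0,0,-0.7],[94,0,0,0,0]]}}

```text
t: 2.2
eef_pos: [0.3599, 0.268, 0.3196]
tool_rot: [-0.235, 3.133, 0.0]
wrist_force: [0.2, -0.1, -0.1]
opening: 1.004
gripper_force: 0.0
```

Run:
```python
from h import *
from cell import manip
import cv2
s=manip.observe(); print(s["t"],s["eef_pos"],s["tool_rot"],s["wrist_force"],s["opening"])
m=manip.camera_model("wrist"); f=manip.grab_frame("wrist"); np.savez("w1.npz",**m)
cv2.imwrite("pics/w1.png",f)
print(manip.find_in("wrist","hanger")[:2],manip.find_in("wrist","hanger_lug")[:2])
```

```text
2.2 [0.35994198 0.26801989 0.31961305] [-2.35046578e-01  3.13266318e+00  4.03042767e-04] [ 0.1778535  -0.0846111  -0.12186187] 1.0039133556395987
[{'extent': [296.9, 143.4, 335.0, 185.0], 'p': 0.97}] [{'extent': [301.9, 139.9, 334.1, 185.7], 'p': 0.55}]
```

View pics/w1.png

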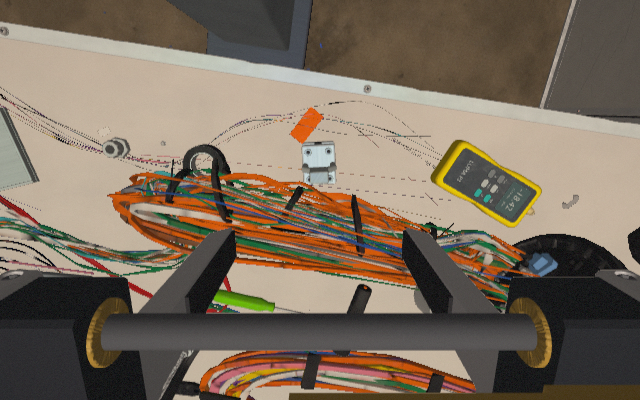

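Run:
```python
import cv2
a=cv2.imread("pics/w1.png")[130:200,280:360]
cv2.imwrite("pics/w1c.png",cv2.resize(a,None,fx=8,fy=8,interpolation=cv2.INTER_CUBIC))
```

```text
(no output)
```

View pics/w1c.png

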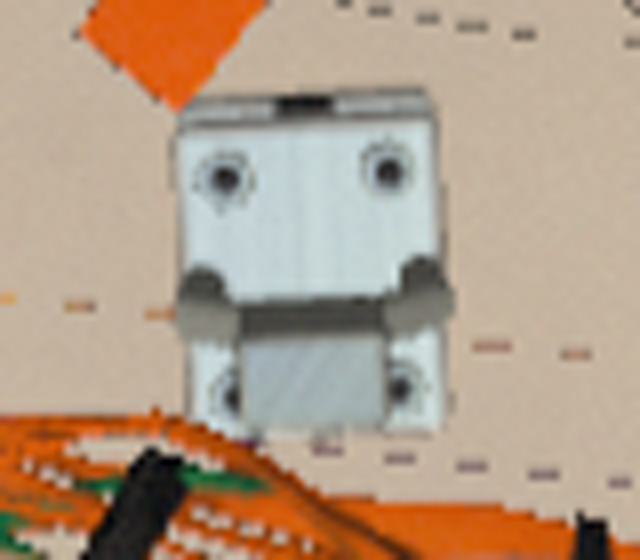

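The crop shows the lug top at about px (319,177), tilted about 2° from the image axes, with the block around it spanning px (302–335, 142–184).

Run:
```python
from h import *
from cell import manip
W=dict(np.load("w1.npz")); A,B=manip.camera_model("scene"),manip.camera_model("side")
w=lambda P:np.array(P)/8+[280,130]
a=lambda P:np.array(P)/2.95+[170,130]
b=lambda P:np.array(P)/3+[220,130]
L=[[-7,-11,119],[-7,11,119],[7,11,119],[7,-11,119]]
lug=(W,L,w([[240,338],[386,333],[388,423],[247,428]]))
for o in ([lug],[lug,(A,[[0,0,119]],a([[106,187]])),(B,[[0,0,119]],b([[505,383]]))]):
    p,r=fit(o,[.36,.265,0,.15]); print(p.round(4),np.degrees(p[3]),r.tolist())
f=lambda q:(proj(W,place([q[0],q[1],0,q[2]],np.array([[-30,-23,q[3]],[-30,23,q[3]],[30,23,q[3]],[30,-23,q[3]]])/1000)) -w([[178,125],[437,118],[443,430],[188,434]])).ravel()
r=least_squares(f,[.36,.265,.15,30],x_scale=[1,1,1,1000]); print("block",r.x.round(4),np.degrees(r.x[2]),r.fun.round(1))
s=manip.observe()
print(go(s,[p[0],p[1],.089],p[3]+np.pi/2))
```

```text
[ 0.3684  0.2703 -0.029   0.1888] 10.815290197736713 [[0.2, 0.1], [-0.0, -0.0], [0.1, -0.1], [-0.2, 0.0]]
[0.3623 0.2691 0.0016 0.1871] 10.72177258672855 [[-0.8, -0.4], [0.5, -0.5], [0.6, 0.4], [-1.1, 0.5], [-1.6, -0.3], [-0.3, 0.6]]
block [ 0.3685  0.2699  0.1734 -4.5836] 9.937851960703183 [ 0.6 -0.6 -0.5 -0.4 -0.8  0.4  0.7  0.6]
(array([-0.08,  0.02,  7.69]), np.float64(-0.39))
```

>>> {"op": "arm_command", "data": {"targets": [[94,-0.1,0.0,0.9,-0.3],[94,0,0,0.9,0],[94,0,0,0.9,0],[94,0,0,0.9,0],[94,0,0,0.9,0],[70,0,0,0.9,0],[60,0,0,0.9,0],[50,0,0,0.8,0],[50,0,0,0.5,0],[50,0,0,0.1,0]]}}

```text
t: 3.35
eef_pos: [0.3623, 0.2678, 0.0871]
tool_rot: [0.28, -3.127, 0.003]
wrist_force: [1.0, 0.6, -0.0]
opening: 0.613
gripper_force: 0.0
```

Run:
```python
from h import *
from cell import manip
import cv2
s=manip.observe(); print(s["t"],s["eef_pos"],s["tool_rot"],s["wrist_force"],s["opening"])
f=manip.grab_frame("wrist"); np.savez("w2.npz",**manip.camera_model("wrist"))
cv2.imwrite("pics/w2.png",f[100:400,160:480])
cv2.imwrite("pics/w2c.png",cv2.resize(f[100:340,180:460],None,fx=2.5,fy=2.5,interpolation=cv2.INTER_CUBIC))
F=[]
for i in range(6): manip.grab_frame("side"); F.append(manip.observe()["wrist_force"])
print(np.mean(F,0),np.std(F,0))
```

```text
3.35 [0.3622827  0.26784381 0.08706097] [ 2.79826398e-01 -3.12732656e+00  3.12656838e-03] [ 0.98744087  0.57125464 -0.00740637] 0.6125406628685578
[0.03922512 0.16653155 0.09998053] [0.21499404 0.34960057 0.49406203]
```

View pics/w2c.png

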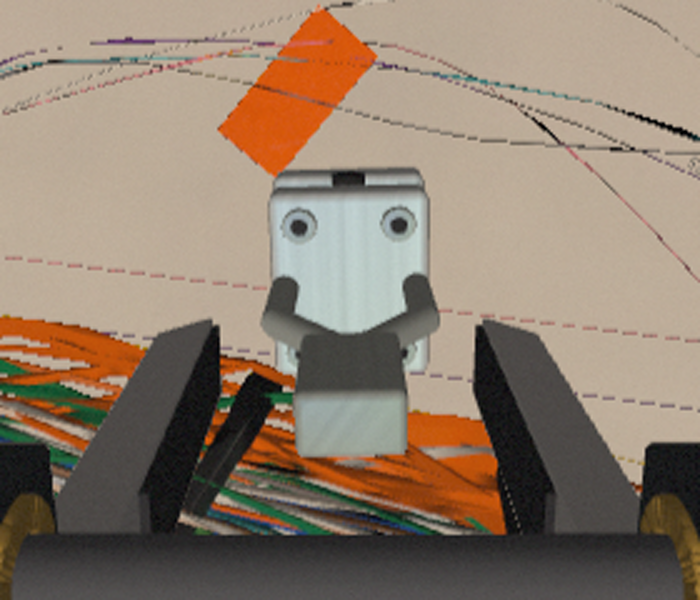

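The lug is centred between the fingers (crop cols 295–407, with fingertips at 218 and 475) and square to them.

Run:
```python
from h import *
from cell import manip
W=dict(np.load("w1.npz"));W2=dict(np.load("w2.npz"))
L=[[-7,-11,119],[-7,11,119],[7,11,119],[7,-11,119]]
lug=(W,L,np.array([[240,338],[386,333],[388,423],[247,428]])/8+[280,130])
lug2=(W2,L,np.array([[294,392],[407,390],[406,455],[299,457]])/2.5+[180,100])
for o in ([lug2],[lug,lug2]):
    p,r=fit(o,[.36,.265,0,.15]); print(p.round(4),np.degrees(p[3]),r.tolist())
s=manip.observe();print(go(s,[p[0],p[1],.089],p[3]+np.pi/2),s["eef_pos"])
```

```text
[ 0.3659  0.2696 -0.0069  0.2012] 11.527635523686392 [[0.3, 0.2], [-0.2, 0.1], [0.4, -0.2], [-0.6, -0.1]]
[ 0.3639  0.2692 -0.0032  0.1995] 11.430322498976318 [[-0.8, 0.4], [0.2, 0.0], [0.5, 0.8], [-1.0, 1.1], [-0.1, -0.3], [0.5, -0.4], [1.0, -0.0], [-1.1, 0.0]]
(array([-0.02,  0.01,  0.01]), np.float64(-0.19)) [0.36326506 0.26893283 0.08924623]
```

>>> {"op": "arm_command", "data": {"targets": [[30,0,0,0,-0.2],[22,0,0,0,0],[10,0,0,0,0],[0,0,0,0,0],[0,0,0,0,0],[0,0,0,0,0],[0,0,0,-0.2,0],[0,0,0,-0.5,0],[0,0,0,-0.5,0],[0,0,0,0,0]]}}

```text
t: 4.7
eef_pos: [0.3635, 0.269, 0.1259]
tool_rot: [-0.315, 3.124, 0.002]
wrist_force: [-0.3, -0.1, -5.2]
opening: 0.231
gripper_force: 30.0
```

Run:
```python
from h import *
from cell import manip
s=manip.observe(); print(s["t"],s["eef_pos"],s["tool_rot"],s["opening"],s["gripper_force"])
F=[];T=[]
for i in range(16):
    manip.grab_frame("side"); o=manip.observe(); F.append(o["wrist_force"]);T.append(o["ft_torque"])
print(np.mean(F,0),np.std(F,0),np.mean(T,0))
```

```text
4.7 [0.36348709 0.26897887 0.1258898 ] [-3.14567492e-01  3.12430060e+00  2.35873679e-03] 0.23079109743974494 29.997813999652863
[-0.17307251 -0.16495054 -5.22482885] [0.46065583 0.53795327 0.29513532] [0.03632622 0.01833974 0.00991919]
```

Run:
```python
from h import *
from cell import manip
s=manip.observe(); print(go(s,[.516,-.133,.215],np.radians(94)))
```

```text
(array([ -2.33, -14.13,  -3.02]), np.float64(1.25))
```

>>> {"op": "arm_command", "data": {"targets": [[0,0,-0.2,-0.7,0],[0,0,-0.6,-0.8,0],[0,-0.1,-1.0,-0.8,0],[0,-0.2,-1.0,-0.7,0],[0,-0.2,-1.0,0,0],[0,-0.2,-1.0,0,0],[0,-0.2,-1.0,0,0],[0,-0.2,-1.0,0,0],[0,-0.2,-1.0,0,0],[0,-0.2,-1.0,0,0]]}}

```text
t: 6.5
eef_pos: [0.46, 0.0176, 0.2146]
tool_rot: [-0.315, 3.125, 0.0]
wrist_force: [-0.4, 0.5, -4.8]
opening: 0.232
gripper_force: 30.0
```

>>> {"op": "arm_command", "data": {"targets": [[0,-0.2,-1.0,0,0],[0,-0.2,-1.0,0,0],[0,-0.2,-1.0,0,0],[0,-0.2,-1.0,0,0],[0,-0.2,-0.8,0,0],[0,0,-0.5,0,0.3],[0,0,0,0,0.5],[0,0,0,0,0.4],[0,0,0,0,0],[0,0,0,0,0]]}}

```text
t: 7.5
eef_pos: [0.5206, -0.1306, 0.2144]
tool_rot: [0.12, -3.139, -0.0]
wrist_force: [0.8, 0.2, -4.6]
opening: 0.229
gripper_force: 30.0
```

Run:
```python
from h import *
from cell import manip
import cv2
s=manip.observe(); print(s["t"],s["eef_pos"],s["tool_rot"],s["wrist_force"])
print(go(s,[.516,-.133,.215],np.radians(94)))
I={c:manip.grab_frame(c) for c in ("wrist","scene","side")}
np.savez("w3.npz",**manip.camera_model("wrist"))
for c in I: cv2.imwrite(f"pics/{c}3.png",I[c])
A,B=manip.camera_model("scene"),manip.camera_model("side")
X=[s["eef_pos"],[.596,-.128,.169],[.571,-.13,.189]]
print(proj(A,X).round(),proj(B,X).round(),proj(manip.camera_model("wrist"),X).round())
k=lambda c,x,y,w,h,f:cv2.resize(I[c][y:y+h,x:x+w],None,fx=f,fy=f,interpolation=cv2.INTER_CUBIC)
cv2.imwrite("pics/c3.png",np.hstack([k("scene",340,130,100,150,4),k("side",240,130,100,150,4)]))
```

```text
7.5 [ 0.52062165 -0.13063022  0.21444204] [ 1.19820251e-01 -3.13912068e+00 -3.35644728e-04] [ 0.81312349  0.16510494 -4.62090295]
(array([ 0.16, -0.07, -0.02]), np.float64(0.06))
[[377. 178.]
 [389. 183.]
 [386. 180.]] [[320. 155.]
 [294. 169.]
 [303. 163.]] [[319. 244.]
 [315. 314.]
 [314. 298.]]
```

View pics/c3.png

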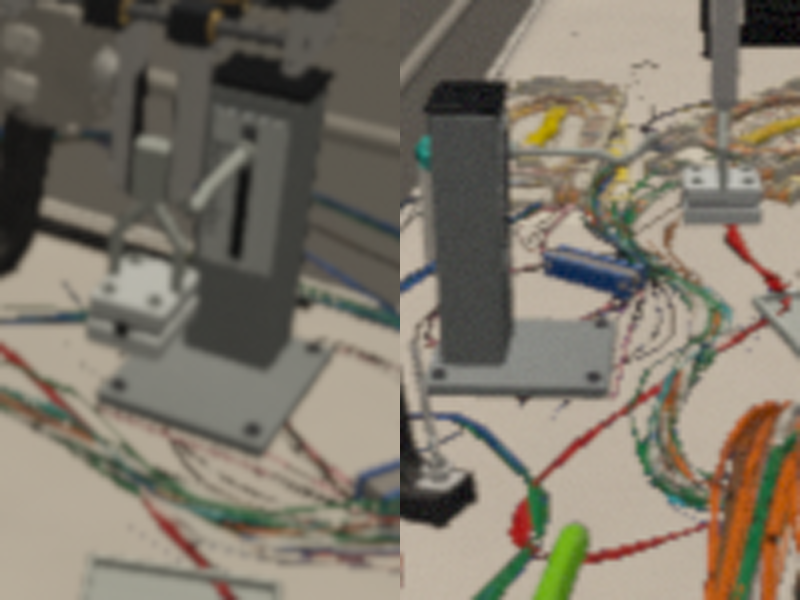

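View pics/wrist3.png

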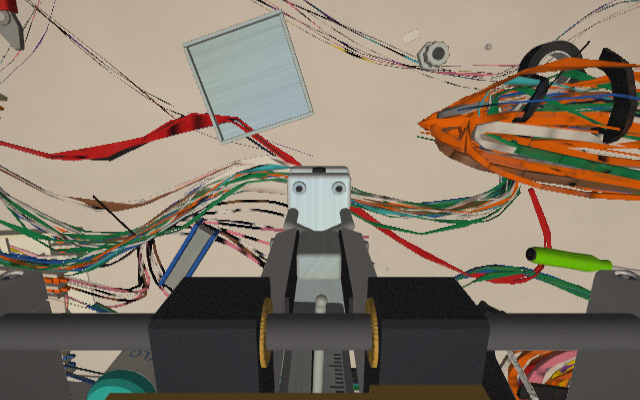

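The wrist view shows the hook tip at (320,302) with the rod vertical below it. The clamp and lug centre is at col ≈319, so they are aligned sideways. In the side view the dip is at px (294,170), which matches the fitted seat. I advance along tool −x in small steps.

>>> {"op": "arm_command", "data": {"targets": [[0,-0.1,0,0.03,0],[0,-0.2,0,0,0],[0,-0.2,0,0,0],[0,-0.2,0,0,0],[0,-0.2,0,0,0],[0,-0.15,0,0,0],[0,-0.1,0,0,0],[0,-0.1,0,0,0],[0,-0.1,0,0,0],[0,-0.1,0,0,0]]}}

```text
t: 8.65
eef_pos: [0.5643, -0.1277, 0.2136]
tool_rot: [0.118, -3.139, -0.0]
wrist_force: [-0.3, 0.1, -5.4]
opening: 0.236
gripper_force: 30.0
```

>>> {"op": "arm_command", "data": {"targets": [[0,-0.1,0,0,0],[0,-0.1,0,0,0],[0,-0.1,0,0,0],[0,-0.1,0,0,0],[0,-0.1,0,0,0],[0,0,0,0,0]]}}

```text
t: 9.25
eef_pos: [0.5795, -0.1265, 0.2135]
tool_rot: [0.118, -3.139, 0.0]
wrist_force: [-0.6, 0.4, -5.4]
opening: 0.231
gripper_force: 30.0
```

```bash
cat > look.py <<'E'
import sys
from h import *
from cell import manip
import cv2
I={c:manip.grab_frame(c) for c in ("scene","side")}
F=[]
for i in range(int(sys.argv[2])): manip.grab_frame("wrist"); F.append(manip.observe()["wrist_force"])
s=manip.observe(); print(s["t"],s["eef_pos"].round(4) if hasattr(s["eef_pos"],"round") else s["eef_pos"],s["tool_rot"],s["opening"],"F",np.mean(F,0).round(2))
k=lambda c,x,y,w,h,f:cv2.resize(I[c][y:y+h,x:x+w],None,fx=f,fy=f,interpolation=cv2.INTER_CUBIC)
cv2.imwrite(f"pics/c{sys.argv[1]}.png",np.hstack([k("scene",340,130,90,120,4.4),k("side",240,130,90,120,4.4)]))
E
python3 look.py 4 4
```

```text
9.55 [ 0.5791 -0.1266  0.2136] [-1.17894765e-01  3.13935029e+00  5.17928127e-05] 0.23153110715740988 F [-0.19  0.05 -5.32]
```

View pics/c4.png

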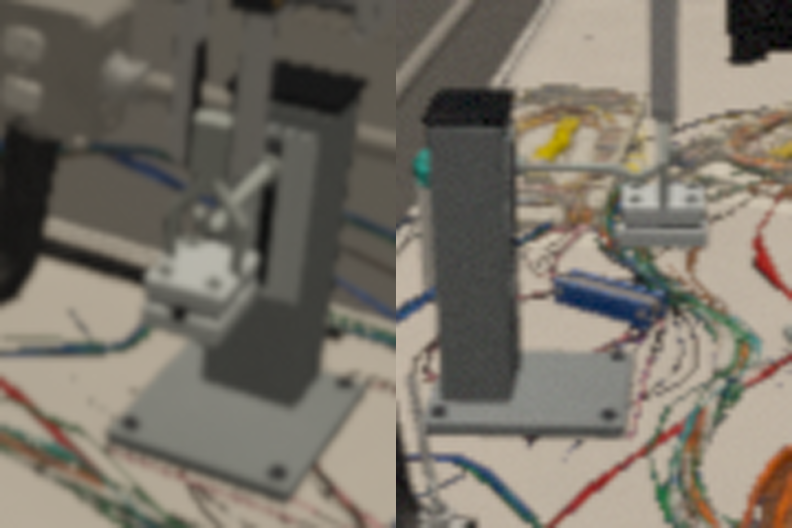

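The scene view shows the hook tip through the eye at crop (215,215). In the side view the eye bar (crop col 663) still has about 17 mm to go to the dip (col 634).

>>> {"op": "arm_command", "data": {"targets": [[0,-0.1,0,0,0],[0,-0.15,0,0,0],[0,-0.15,0,0,0],[0,-0.1,0,0,0],[0,-0.07,0,0,0],[0,0,0,0.1,0],[0,0,0,0.2,0],[0,0,0,0.2,0],[0,0,0,0.1,0],[0,0,0,0.05,0]]}}

```text
t: 10.55
eef_pos: [0.5959, -0.1253, 0.1935]
tool_rot: [0.118, -3.139, 0.0]
wrist_force: [-0.0, 0.4, -5.2]
opening: 0.231
gripper_force: 30.0
```

>>> {"op": "arm_command", "data": {"targets": [[0,0,0,0.05,0],[0,0,0,0.05,0],[0,0,0,0.05,0],[0,0,0,0.05,0]]}}

```text
t: 10.95
eef_pos: [0.5962, -0.1253, 0.1881]
tool_rot: [-0.118, 3.139, 0.0]
wrist_force: [0.4, 0.2, -3.7]
opening: 0.231
gripper_force: 30.0
```

>>> {"op": "arm_command", "data": {"targets": [[0,0,0,0.05,0],[0,0,0,0.05,0],[0,0,0,0.05,0],[0,0,0,0.05,0],[0,0,0,0.05,0],[0,0,0,0.05,0],[0,0,0,0,0]]}}

```text
t: 11.65
eef_pos: [0.5962, -0.1253, 0.1789]
tool_rot: [0.118, -3.139, 0.0]
wrist_force: [-0.1, 0.4, -3.2]
opening: 0.229
gripper_force: 30.0
```

```bash
python3 look.py 5 6
```

```text
12.05 [ 0.5962 -0.1253  0.1791] [-1.18083049e-01  3.13935330e+00 -3.29656011e-06] 0.23208158992368297 F [ 0.21  0.94 -3.69]
```

>>> {"op": "arm_command", "data": {"targets": [[0,0,0.03,0,0],[0,0,0.03,0,0],[0,0,0.03,0,0],[0,0,0,0,0]]}}

```text
t: 12.45
eef_pos: [0.596, -0.1235, 0.1792]
tool_rot: [-0.117, 3.139, -0.002]
wrist_force: [1.2, -4.6, -3.5]
opening: 0.23
gripper_force: 30.0
```

```bash
python3 look.py 5 10
```

```text
13.05 [ 0.596  -0.1234  0.1792] [-1.17164059e-01  3.13922035e+00 -1.49608478e-03] 0.23292047503337907 F [ 0.72 -5.3  -3.69]
```

>>> {"op": "arm_command", "data": {"targets": [[0,0,-0.03,0,0],[0,0,-0.03,0,0],[0,0,-0.02,0,0],[0,0,0,0,0]]}}

```text
t: 13.45
eef_pos: [0.5961, -0.1243, 0.1789]
tool_rot: [0.119, -3.139, -0.001]
wrist_force: [-0.5, 3.5, -4.1]
opening: 0.232
gripper_force: 30.0
```

```bash
python3 look.py 5 10
```

```text
14.05 [ 0.5961 -0.1245  0.179 ] [ 1.18657252e-01 -3.13914193e+00 -8.26841867e-04] 0.23150746754033116 F [-0.35  5.42 -4.05]
```

>>> {"op": "arm_command", "data": {"targets": [[0,0,0.02,0.02,0],[0,0,0.02,0.05,0],[0,0,0,0.05,0],[0,0,0,0.05,0],[0,0,0,0.05,0],[0,0,0,0.05,0],[0,0,0,0.03,0],[0,0,0,0,0]]}}

```text
t: 14.85
eef_pos: [0.5961, -0.124, 0.17]
tool_rot: [0.118, -3.139, 0.0]
wrist_force: [1.0, -0.6, -1.9]
opening: 0.231
gripper_force: 30.0
```

```bash
python3 look.py 5 8
```

```text
15.35 [ 0.5961 -0.1239  0.1701] [-1.17904069e-01  3.13930637e+00 -2.04105384e-04] 0.23286192596632524 F [ 0.8  -0.03 -2.69]
```

>>> {"op": "arm_command", "data": {"targets": [[0,0,0,0.05,0],[0,0,0,0.07,0],[0,0,0,0.07,0],[0,0,0,0.07,0],[0,0,0,0.07,0],[0,0,0,0.07,0],[0,0,0,0.07,0],[0,0,0,0.05,0],[0,0,0,0.03,0],[0,0,0,0,0]]}}

```text
t: 16.35
eef_pos: [0.5961, -0.1239, 0.1535]
tool_rot: [0.118, -3.139, 0.0]
wrist_force: [1.5, -0.1, -1.7]
opening: 0.233
gripper_force: 30.0
```

```bash
python3 look.py 5 12
```

```text
17.05 [ 0.5961 -0.1239  0.1536] [-1.17907929e-01  3.13937033e+00 -4.24009539e-05] 0.23083968702123495 F [ 0.99 -0.79 -0.89]
```

>>> {"op": "arm_command", "data": {"targets": [[0,-0.02,-0.02,0.03,0],[0,-0.01,0,0.05,0],[0,0,0,0.05,0],[0,0,0,0.04,0],[0,0,0,0.03,0],[0,0,0,0.01,0],[0,0,0,0,0]]}}

```text
t: 17.75
eef_pos: [0.5969, -0.1242, 0.1472]
tool_rot: [0.118, -3.139, -0.0]
wrist_force: [-2.7, 3.2, -0.2]
opening: 0.233
gripper_force: 30.0
```

```bash
python3 look.py 5 20
```

```text
18.85 [ 0.5969 -0.1243  0.1473] [ 1.18156837e-01 -3.13921384e+00 -1.81805585e-04] 0.23148791312103761 F [-2.28  4.42 -0.02]
```

>>> {"op": "arm_command", "data": {"targets": [[0,0.01,0.008,0,0],[0,0.01,0.009,0,0],[0,0,0,0,0]]}}

```text
t: 19.15
eef_pos: [0.5968, -0.1241, 0.1475]
tool_rot: [-0.118, 3.138, -0.001]
wrist_force: [-0.0, 2.1, -0.1]
opening: 0.234
gripper_force: 30.0
```

```bash
python3 look.py 5 20
```

```text
20.25 [ 0.5965 -0.124   0.1474] [-1.17919683e-01  3.13907695e+00 -2.94020348e-04] 0.23313972582091477 F [ 3.73  1.08 -0.16]
```

>>> {"op": "arm_command", "data": {"targets": [[0,-0.012,0.005,0,0],[0,0,0,0.01,0],[0,0,0,0,0]]}}

```text
t: 20.55
eef_pos: [0.5966, -0.1239, 0.1469]
tool_rot: [0.118, -3.139, 0.0]
wrist_force: [3.8, -0.9, 0.4]
opening: 0.231
gripper_force: 30.0
```

```bash
python3 look.py 5 20
```

```text
21.65 [ 0.5967 -0.1238  0.147 ] [ 1.18001683e-01 -3.13930841e+00  2.11897715e-04] 0.2324529806183471 F [ 3.14 -1.96 -0.2 ]
```

>>> {"op": "arm_command", "data": {"targets": [[0,-0.008,-0.007,0.02,0],[0,0,0,0.02,0],[0,0,0,0.01,0],[0,0,0,0,0]]}}

```text
t: 22.05
eef_pos: [0.5968, -0.1239, 0.1453]
tool_rot: [0.118, -3.139, -0.0]
wrist_force: [0.1, -2.3, 0.5]
opening: 0.229
gripper_force: 30.0
```

>>> {"op": "arm_command", "data": {"targets": [[0,0,0,0,0]]}}

```text
t: 22.15
eef_pos: [0.5968, -0.1239, 0.1454]
tool_rot: [0.118, -3.139, -0.0]
wrist_force: [0.3, -1.0, -0.3]
opening: 0.231
gripper_force: 30.0
```

>>> {"op": "arm_command", "data": {"targets": [[0,0,0,0,0]]}}

```text
t: 22.25
eef_pos: [0.5968, -0.1239, 0.1454]
tool_rot: [0.118, -3.139, -0.0]
wrist_force: [0.1, -1.0, 0.2]
opening: 0.228
gripper_force: 30.0
```

>>> {"op": "arm_command", "data": {"targets": [[0,0,0,0,0]]}}

```text
t: 22.35
eef_pos: [0.5968, -0.1239, 0.1454]
tool_rot: [0.118, -3.139, -0.0]
wrist_force: [-0.2, -1.7, 0.8]
opening: 0.234
gripper_force: 30.0
```

>>> {"op": "arm_command", "data": {"targets": [[0,0,0,0,0]]}}

```text
t: 22.45
eef_pos: [0.5968, -0.1239, 0.1454]
tool_rot: [0.118, -3.139, -0.0]
wrist_force: [-0.5, -1.2, -0.1]
opening: 0.23
gripper_force: 30.0
```

>>> {"op": "arm_command", "data": {"targets": [[0,0,-0.006,0,0],[0,0,0,0,0]]}}

```text
t: 22.65
eef_pos: [0.5968, -0.1239, 0.1454]
tool_rot: [0.118, -3.139, -0.0]
wrist_force: [-1.4, -0.5, 0.1]
opening: 0.233
gripper_force: 30.0
```

>>> {"op": "arm_command", "data": {"targets": [[0,0,0,0,0]]}}

```text
t: 22.75
eef_pos: [0.5968, -0.1239, 0.1454]
tool_rot: [0.118, -3.139, -0.0]
wrist_force: [-1.4, 0.4, 0.1]
opening: 0.23
gripper_force: 30.0
```

>>> {"op": "arm_command", "data": {"targets": [[0,0,0,0,0]]}}

```text
t: 22.85
eef_pos: [0.5969, -0.124, 0.1454]
tool_rot: [0.118, -3.139, -0.0]
wrist_force: [-0.6, 0.5, 0.8]
opening: 0.233
gripper_force: 30.0
```

>>> {"op": "arm_command", "data": {"targets": [[0,0,0,0,0]]}}

```text
t: 22.95
eef_pos: [0.5969, -0.124, 0.1454]
tool_rot: [0.118, -3.139, -0.0]
wrist_force: [-0.8, -0.5, 0.6]
opening: 0.234
gripper_force: 30.0
```

>>> {"op": "arm_command", "data": {"targets": [[0,0.003,0,-0.01,0],[0,0,0,0,0],[0,0,0,0,0]]}}

```text
t: 23.25
eef_pos: [0.5969, -0.124, 0.1458]
tool_rot: [0.118, -3.139, -0.0]
wrist_force: [-1.1, 0.8, 0.7]
opening: 0.229
gripper_force: 30.0
```

>>> {"op": "arm_command", "data": {"targets": [[23,0,0,0,0],[25,0,0,0,0],[28,0,0,0,0],[32,0,0,0,0],[36,0,0,0,0],[36,0,0,0,0]]}}

```text
t: 23.85
eef_pos: [0.5969, -0.1241, 0.1458]
tool_rot: [0.118, -3.139, 0.0]
wrist_force: [0.8, 0.2, -0.3]
opening: 0.384
gripper_force: 0.0
```

```bash
python3 look.py 6 1
python3 - <<'E'
import cv2,numpy as np
from cell import manip
f=manip.grab_frame("wrist"); a=cv2.imread("pics/c6.png")
w=cv2.resize(f[130:400,200:440],(469,528),interpolation=cv2.INTER_CUBIC)
o=np.hstack([a,w]); o=cv2.resize(o,(798,int(o.shape[0]*798/o.shape[1]))); cv2.imwrite("pics/c6b.png",o)
E
```

```text
24.0 [ 0.5969 -0.1241  0.1458] [-1.17984745e-01  3.13935790e+00 -2.59569098e-05] 0.382102791771914 F [0.15 0.14 0.4 ]
```

View pics/c6b.png

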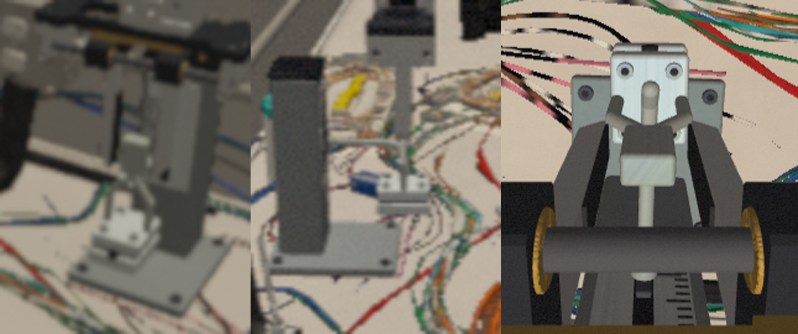

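The clamp hangs on the hook with the rod through the eye and the lug free between the open fingers. I open a little more and let it settle.

>>> {"op": "arm_command", "data": {"targets": [[40,0,0,0,0],[44,0,0,0,0],[48,0,0,0,0],[48,0,0,0,0],[48,0,0,0,0],[48,0,0,0,0],[48,0,0,0,0],[48,0,0,0,0],[48,0,0,0,0],[48,0,0,0,0]]}}

```text
t: 25.05
eef_pos: [0.5969, -0.1241, 0.1458]
tool_rot: [0.118, -3.139, 0.0]
wrist_force: [-0.9, -0.2, 0.2]
opening: 0.509
gripper_force: 0.0
```

>>> {"op": "arm_command", "data": {"targets": [[48,0,0,0,0],[48,0,0,0,0],[48,0,0,0,0],[48,0,0,0,0],[48,0,0,0,0],[48,0,0,0,0],[48,0,0,0,0],[48,0,0,0,0],[48,0,0,0,0],[48,0,0,0,0]]}}

```text
t: 26.05
eef_pos: [0.5969, -0.1241, 0.1458]
tool_rot: [0.118, -3.139, 0.0]
wrist_force: [-0.5, 0.2, -0.4]
opening: 0.514
gripper_force: 0.0
```

Run:
```python
import cv2,numpy as np
from cell import manip
G=[]
for i in range(6):
    G.append(cv2.cvtColor(manip.grab_frame("wrist"),cv2.COLOR_BGR2GRAY)[150:300,250:390].astype(np.float32))
for g in G[1:]:
    d=np.abs(g-G[0]); (sx,sy),_=cv2.phaseCorrelate(G[0][0:60,50:110],g[0:60,50:110]); print(d.mean().round(2),(d>25).sum(),round(sx,2),round(sy,2))
cv2.imwrite("pics/w7.png",G[-1]); print(manip.observe()["t"])
```

```text
1.69 0 -0.01 0.01
1.7 0 -0.0 0.04
1.69 1 -0.0 -0.01
1.7 0 -0.01 0.01
1.69 0 -0.02 0.02
26.35[ WARN:0@3.999] global loadsave.cpp:1063 imwrite_ Unsupported depth image for selected encoder is fallbacked to CV_8U.
```

Quite still (sub-0.05 px shifts across the 0.3 s). I wait a bit longer, then regrip gently.

>>> {"op": "arm_command", "data": {"targets": [[48,0,0,0,0],[48,0,0,0,0],[48,0,0,0,0],[48,0,0,0,0],[48,0,0,0,0],[48,0,0,0,0],[48,0,0,0,0],[48,0,0,0,0],[48,0,0,0,0],[48,0,0,0,0]]}}

```text
t: 27.35
eef_pos: [0.5969, -0.1242, 0.1458]
tool_rot: [0.118, -3.139, 0.0]
wrist_force: [-0.2, 0.1, -0.1]
opening: 0.514
gripper_force: 0.0
```

>>> {"op": "arm_command", "data": {"targets": [[42,0,0,0,0],[36,0,0,0,0],[31,0,0,0,0],[28,0,0,0,0],[26,0,0,0,0],[25,0,0,0,0],[24,0,0,0,0],[23,0,0,0,0],[22,0,0,0,0],[21,0,0,0,0]]}}

```text
t: 28.35
eef_pos: [0.5969, -0.124, 0.1458]
tool_rot: [0.118, -3.139, -0.0]
wrist_force: [-0.9, 0.6, -0.1]
opening: 0.229
gripper_force: 30.0
```

>>> {"op": "arm_command", "data": {"targets": [[10,0,0,0,0],[0,0,0,0,0],[0,0,0,0,0],[0,0,0,-0.02,0],[0,0,0,-0.04,0],[0,0,0,-0.05,0],[0,0,0,-0.05,0],[0,0,0,-0.05,0],[0,0,0,-0.05,0],[0,0,0,-0.05,0]]}}

```text
t: 29.35
eef_pos: [0.5968, -0.1241, 0.1552]
tool_rot: [0.118, -3.139, -0.0]
wrist_force: [0.2, 1.3, -0.8]
opening: 0.23
gripper_force: 30.0
```

>>> {"op": "arm_command", "data": {"targets": [[0,0,0,-0.06,0],[0,0,0,-0.06,0],[0,0,0,-0.06,0],[0,0,0,-0.06,0],[0,0,0,-0.06,0],[0,0,0,-0.06,0],[0,0,0,-0.06,0],[0,0,0,-0.06,0],[0,0,0,-0.06,0],[0,0,0,-0.06,0]]}}

```text
t: 30.35
eef_pos: [0.5968, -0.1241, 0.1732]
tool_rot: [0.118, -3.139, 0.0]
wrist_force: [0.7, 2.0, -3.6]
opening: 0.232
gripper_force: 30.0
```

>>> {"op": "arm_command", "data": {"targets": [[0,0,0,-0.06,0],[0,0,0,-0.06,0],[0,0,0,-0.06,0],[0,0,0,-0.06,0],[0,0,0,-0.06,0],[0,0,0,-0.06,0],[0,0,0,-0.05,0],[0,0,0,-0.05,0],[0,0,0,-0.05,0],[0,0,0,-0.05,0]]}}

```text
t: 31.35
eef_pos: [0.5967, -0.1244, 0.19]
tool_rot: [0.118, -3.139, 0.001]
wrist_force: [1.2, -0.2, -5.8]
opening: 0.231
gripper_force: 30.0
```

>>> {"op": "arm_command", "data": {"targets": [[0,0,0,-0.05,0],[0,0,0,-0.05,0],[0,0,0,-0.05,0],[0,0,0,-0.05,0],[0,0,0,-0.1,0],[0,0,0,-0.1,0],[0,0,0,-0.1,0],[0,0,0,-0.1,0],[0,0,0,-0.1,0],[0,0,0,0,0]]}}

```text
t: 32.35
eef_pos: [0.5971, -0.1242, 0.2114]
tool_rot: [-0.118, 3.139, -0.0]
wrist_force: [0.5, 0.5, -4.9]
opening: 0.235
gripper_force: 30.0
```

>>> {"op": "arm_command", "data": {"targets": [[0,0,0,-0.1,0],[0,0.05,0,0,0],[0,0.1,0,0,0],[0,0.1,0,0,0],[0,0.15,0,0,0],[0,0.15,0,0,0],[0,0.15,0,0,0],[0,0.2,0,0,0],[0,0.2,0,0,0],[0,0.2,0,0,0]]}}

```text
t: 33.35
eef_pos: [0.5574, -0.1271, 0.2139]
tool_rot: [0.118, -3.139, -0.0]
wrist_force: [0.4, -0.4, -5.6]
opening: 0.23
gripper_force: 30.0
```

>>> {"op": "arm_command", "data": {"targets": [[0,0.2,0,0,0],[0,0.3,0,0,0],[0,0.4,0,0,0],[0,0.4,0,0,0],[0,0.2,0,0,0],[0,0,0,0,0]]}}

```text
t: 33.95
eef_pos: [0.5123, -0.1304, 0.2141]
tool_rot: [-0.118, 3.139, 0.001]
wrist_force: [-0.1, 0.2, -4.9]
opening: 0.23
gripper_force: 30.0
```

Run:
```python
from h import *
from cell import manip
W=dict(np.load("w3.npz")); A,B=manip.camera_model("scene"),manip.camera_model("side")
a=lambda P:np.array(P)/2.95+[170,130]
b=lambda P:np.array(P)/3+[220,130]
C=[[55,55,12],[55,-55,12],[-55,-55,12],[-55,55,12]]
oA=(A,C,a([[568,410],[707,430],[705,535],[552,513]])); oB=(B,C,b([[362,265],[328,226],[405,213],[455,251]]))
P=np.array([[313,107],[222,142],[183,45],[285,10]])
best=min(((fit([(W,C,np.roll(P,k,0))],[.43,-.21,0,.4]),k) for k in range(4)),key=lambda t:np.abs(t[0][1]).sum())
print(best); k=best[1]; oW=(W,C,np.roll(P,k,0))
for o in ([oA,oB],[oA,oB,oW]):
    p,r=fit(o,[.43,-.21,0,.4]); print(p.round(4),np.degrees(p[3]).round(1),r.tolist())
s=manip.observe(); print(s["t"],s["eef_pos"],s["wrist_force"]); print(go(s,[p[0],p[1],.14],p[3]+np.pi/2),go(s,[p[0],p[1],.14],p[3]))
```

```text
((array([ 0.42194057, -0.21434653, -0.01525691,  0.39051175]), array([[-0.2,  4.8],
       [ 0.6,  0.2],
       [ 0.9, -0.6],
       [-5. , -0.6]])), 0)
[ 0.4257 -0.2136 -0.0049  0.4081] 23.4 [[-1.3, 0.4], [-0.3, -0.0], [0.8, 0.8], [-1.3, 0.2], [-1.1, -0.3], [-2.9, -0.9], [0.6, -0.6], [-1.3, -0.3]]
[ 0.424  -0.2122 -0.0053  0.3865] 22.1 [[-1.6, 0.5], [-0.6, 0.8], [-0.8, 1.5], [-2.8, 0.1], [-1.1, -0.0], [-2.2, -0.8], [1.5, -0.2], [-0.9, 0.2], [1.4, 7.2], [-0.2, 2.9], [-0.5, -0.4], [-3.8, -0.8]]
33.95 [ 0.51228266 -0.13044553  0.21409859] [-0.0964032   0.1909374  -4.91428069]
(array([ 3.14, -2.5 ,  2.47]), np.float64(-2.98)) (array([ 3.14, -2.5 ,  2.47]), np.float64(12.02))
```

>>> {"op": "arm_command", "data": {"targets": [[0,0.3,-0.2,0,0],[0,0.5,-0.4,0,0],[0,0.6,-0.5,0,0],[0,0.6,-0.5,0,0],[0,0.6,-0.5,0,0],[0,0.5,-0.4,0,0],[0,0,0,0,-0.6],[0,0,0,0,-0.8],[0,0,0,0,-0.8],[0,0,0,0,-0.8]]}}

```text
t: 34.95
eef_pos: [0.4253, -0.213, 0.214]
tool_rot: [-0.612, 3.081, 0.0]
wrist_force: [1.4, -0.1, -4.9]
opening: 0.23
gripper_force: 30.0
```

>>> {"op": "arm_command", "data": {"targets": [[0,0,0,0.3,0],[0,0,0,0.6,0],[0,0,0,0.7,0],[0,0,0,0.5,0],[0,0,0,0.3,0],[0,0,0,0,0]]}}

```text
t: 35.55
eef_pos: [0.4251, -0.2124, 0.1408]
tool_rot: [0.604, -3.081, -0.0]
wrist_force: [-0.4, 0.2, -5.4]
opening: 0.232
gripper_force: 30.0
```

Run:
```python
from h import *
from cell import manip
import cv2
I={c:manip.grab_frame(c) for c in ("wrist","scene","side")}
s=manip.observe(); print(s["t"],s["eef_pos"],s["wrist_force"],go(s,[.425,-.2135,.093],np.radians(113)))
k=lambda c,x,y,w,h:cv2.resize(I[c][y:y+h,x:x+w],(400,300),interpolation=cv2.INTER_CUBIC)
cv2.imwrite("pics/t8.png",np.vstack([np.hstack([k("wrist",180,100,280,210),k("scene",330,220,120,90)]),np.hstack([k("side",310,130,120,90),k("wrist",0,0,640,400)])]))
```

```text
35.7 [ 0.4262255 -0.2125214  0.1424043] [-0.0981397   0.3079731  -5.76901714] (array([ 0.05, -0.01,  1.65]), np.float64(-0.12))
```

View pics/t8.png

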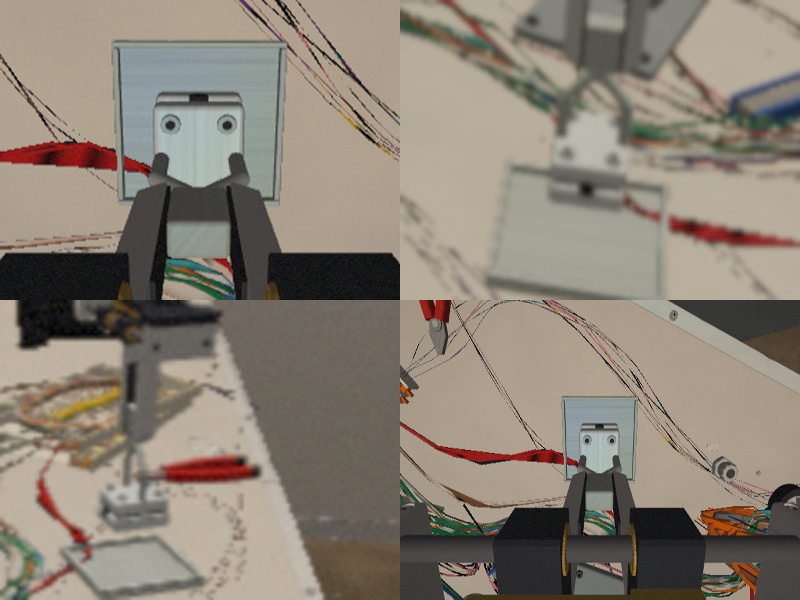

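The clamp is square over the tray and centred on it (crop cols 198 against 199). I lower it gently.

>>> {"op": "arm_command", "data": {"targets": [[0,0.03,0,0.2,0],[0,0,0,0.3,0],[0,0,0,0.3,0],[0,0,0,0.2,0],[0,0,0,0.2,0],[0,0,0,0.08,0],[0,0,0,0.05,0],[0,0,0,0.05,0],[0,0,0,0.04,0],[0,0,0,0,0]]}}

```text
t: 36.7
eef_pos: [0.4252, -0.2125, 0.0993]
tool_rot: [-0.608, 3.082, -0.0]
wrist_force: [-0.1, -0.4, -4.5]
opening: 0.232
gripper_force: 30.0
```

>>> {"op": "arm_command", "data": {"targets": [[0,0,0,0.04,0],[0,0,0,0.04,0],[0,0,0,0,0]]}}

```text
t: 37.0
eef_pos: [0.4251, -0.2125, 0.0968]
tool_rot: [0.608, -3.082, -0.0]
wrist_force: [-0.2, 0.4, -5.3]
opening: 0.229
gripper_force: 30.0
```

>>> {"op": "arm_command", "data": {"targets": [[0,0,0,0.03,0],[0,0,0,0.03,0],[0,0,0,0,0]]}}

```text
t: 37.3
eef_pos: [0.4251, -0.2125, 0.095]
tool_rot: [0.608, -3.082, -0.0]
wrist_force: [-0.0, 0.5, -5.3]
opening: 0.232
gripper_force: 30.0
```

>>> {"op": "arm_command", "data": {"targets": [[0,0,0,0.02,0],[0,0,0,0.02,0],[0,0,0,0,0]]}}

```text
t: 37.6
eef_pos: [0.4252, -0.2125, 0.0938]
tool_rot: [0.608, -3.082, -0.0]
wrist_force: [0.7, -0.1, -4.6]
opening: 0.232
gripper_force: 30.0
```

>>> {"op": "arm_command", "data": {"targets": [[0,0,0,0.015,0],[0,0,0,0.015,0],[0,0,0,0,0]]}}

```text
t: 37.9
eef_pos: [0.4252, -0.2126, 0.0932]
tool_rot: [-0.607, 3.082, 0.0]
wrist_force: [-3.5, 0.6, 5.1]
opening: 0.23
gripper_force: 30.0
```

Contact on the tray floor. I relieve the press a little, open, and lift clear.

>>> {"op": "arm_command", "data": {"targets": [[0,0,0,-0.008,0],[0,0,0,0,0],[24,0,0,0,0],[28,0,0,0,0],[36,0,0,0,0],[46,0,0,0,0],[50,0,0,0,0],[50,0,0,0,0]]}}

```text
t: 38.7
eef_pos: [0.4252, -0.2126, 0.0932]
tool_rot: [0.608, -3.082, 0.0]
wrist_force: [-0.8, -0.9, 0.2]
opening: 0.527
gripper_force: 0.0
```

>>> {"op": "arm_command", "data": {"targets": [[50,0,0,-0.2,0],[50,0,0,-0.4,0],[50,0,0,-0.7,0],[50,0,0,-0.9,0],[50,0,0,-0.9,0],[50,0,0,-0.9,0],[50,0,0,-0.6,0],[50,0,0,0,0]]}}

```text
t: 39.5
eef_pos: [0.4263, -0.2131, 0.2341]
tool_rot: [-0.606, 3.078, -0.001]
wrist_force: [0.0, -0.6, -0.2]
opening: 0.533
gripper_force: 0.0
```

Run:
```python
from h import *
from cell import manip
import cv2
I={c:manip.grab_frame(c) for c in ("wrist","scene","side")}
s=manip.observe(); print(s["t"],s["eef_pos"],s["wrist_force"])
for c in I: print(c,[(d["extent"],round(d["p"],2)) for n in ("hanger","tray") for d in manip.find_in(c,n)[:1]])
k=lambda c,x,y,w,h:cv2.resize(I[c][y:y+h,x:x+w],(400,300),interpolation=cv2.INTER_CUBIC)
cv2.imwrite("pics/t9.png",np.vstack([np.hstack([k("wrist",180,60,280,210),k("scene",330,220,120,90)]),np.hstack([k("side",310,150,120,90),k("scene",330,120,140,105)])]))
```

```text
39.65 [ 0.42490609 -0.21237479  0.23103125] [ 0.44616815 -0.20622313  0.24845572]
wrist [([297.8, 145.8, 338.5, 196.9], 0.77), ([273.7, 123.6, 366.8, 215.8], 0.92)]
scene [([375.1, 248.1, 396.4, 298.8], 0.66), ([357.3, 268.3, 412.6, 316.7], 0.74)]
side [([339.9, 175.2, 361.4, 212.0], 0.9)]
```

View pics/t9.png

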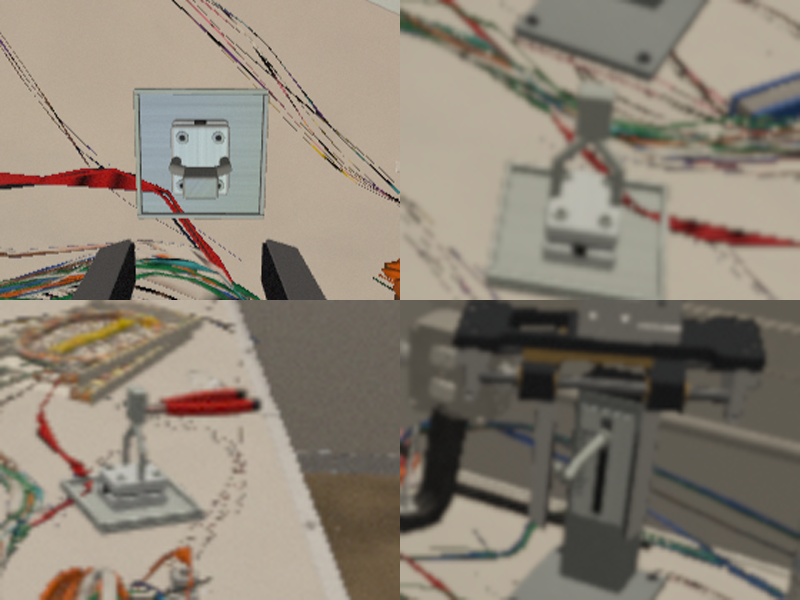

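The clamp stands upright and centred inside the tray (wrist crop ≈(200,160)), the hook is back at the top, and the gripper is clear.

```bash
python3 -c "
from cell import manip
print(manip.close_job())"
```

```text
the job is handed in; nothing more can be done
None
```

The clamp was weighed hanging free and still on the hook (about 5.3 N, roughly 0.54 kg), eased off, and stood upright in the steel tray; the job was handed in at about 40 s of the 72 s allowed.

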